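# Set out the sunglasses sample set

### The job

Set out the sample set on the light grey board: first lay the blue case flat in the middle of the board, halfway between the two lens tint samples and lengthwise at right angles to the line joining them, and only then stand the folded red sunglasses centred on top of the case, running along it. Stand the white bottle in the gap halfway between the case and the green tint sample, and the yellow tin in the gap halfway between the case and the amber tint sample, both upright and on the line joining the samples. Do not knock over the bottle or the sunglasses, and leave the teal tin, the dark lens and the screwdriver where they are.

Things in the scene. Friction and masses are not known exactly. Their poses are not given: they have to be found in the camera images.
- board: light grey layout board fixed flat on the bench, 200 (x) x 350 (y) x 4 mm thick; origin at the centre of its underside, its top face 4 mm above the origin. The line through the two tint samples is its y axis and passes over the origin; the case must lie along its x axis. It may be turned up to 0.18 rad.
- amber_sample: amber tint sample fixed on the board: round white base with an amber lens on top, 52 mm diameter, 23 mm high overall; origin at the centre of its underside, on the board's top face, 145 mm from the board's centre on its y axis; on the left or the right side, changing from start to start
- green_sample: green tint sample, same shape and size as the amber one but with a green lens; 145 mm from the board's centre on the oppopoint side
- case: blue hard spectacle case, closed, loose, 140 (x) x 58 (y) x 38 mm (z), flat top, edges rounded by 7 mm, about 0.11 kg; origin at the centre of its underside; grasp across its 58 mm width (y)
- sunglasses: folded red-framed sunglasses with dark lenses, loose, standing on the lower rims and temple tips: 136 mm long (x), 28 mm deep (y), 42 mm high (z), about 35 g; origin at the centre of the underside. Lenses on the -y side, folded temples on the +y side; at the middle (x = 0) the bridge and the folded temples, 33 to 42 mm above the origin, are grasped together from above across the 28 mm depth (y)
- bottle: white round bottle with a red cap, loose, standing upright, 32 mm diameter, 100 mm high, straight sides up to 55 mm, then narrowing to the neck, about 50 g; origin at the centre of its underside
- yellow_tin: yellow round tin, loose, lying flat, 40 mm diameter (41 mm at the lid), 22 mm high, about 50 g; origin at the centre of its underside
- teal_tin: bystander: teal round tin, loose, 40 mm diameter, 22 mm high; origin at the centre of its underside; not part of the set, leave alone
- dark_lens: bystander: loose dark round lens lying flat on the bench near its left (+y) side, 48 mm diameter, 7 mm high; origin at the centre of its underside; leave alone
- screwdriver: bystander: small screwdriver, 130 mm long, lying behind the board, beyond it from the robot, along the bench's left-right direction, its own x axis along its length; leave alone

How it is judged:
By the outcome, as a careful person would: the job done as asked, in the order asked, and still so for the second after the job is handed in, with the robot touching nothing.
It also fails if it takes over 112 s, if anything falls off the work surface, if the arm or the gripper's body presses on something with over 40 N, if the wrist force passes 120 N, or if a joint passes its speed limit or range.

### The arm

A 6-joint arm with a two-finger parallel gripper is mounted at the origin on the work surface. World frame = base frame: x ahead of the robot, y to its left, z up, the work surface at z = 0. Lengths are in m, angles in rad, forces in N, time in s.
With the tool pointing down it reaches from about 0.275 to 0.75 m from the base axis. Payload 10.2 kg.
Tool frame: the origin (TCP) lies midway between the tips of the shut fingers; the grasp point (between the pads) lies 19 mm behind it (arm.grasp_offset is the distance from the TCP to the grasp point, in m); z points along the fingers, y is the line along which they close (so a half turn about z gives the same grasp; the last joint's range is limited). The gripper opens to 88 mm and grips with 3 to 60 N. Pads are 18 mm wide; open, the fingers measure 123 mm over their backs; the gripper's body (75 mm by 187 mm) begins 45 mm behind the grasp point.
Start: joints at [1.057, 0.313, 1.498, -0, 1.331, -0.223], TCP at [0.151, 0.503, 0.239] pointing down, gripper open.
Joint ranges: [-2.94, 2.94], [-0.97, 2.17], [0.19, 2.56], [-1.23, 4.37], [0.02, 3.11], [-2.88, 2.88]. Speed limits (rad/s): [2.39, 2.39, 3.01, 3.14, 3.14, 3.14].

### API

Orientations are given as a unit quaternion [w, x, y, z].
In Python, from cell import arm, optics gives the robot as it stands (arm), with the cameras (optics).
- The arm moves only by the shell command python3 nudge.py 'ROWS' [OPENING]. ROWS is a JSON list of rows, 1 to 12 of them, each of 6 numbers: dx, dy, dz in parts of the range, where 1.0 means 0.4 m, then a rotation vector rx, ry, rz in shares of pi rad (1.0 is pi rad); each row shifts and turns the commanded pose from where the row before left it, along the tool's axes as they then stand; what a row does not reach is not made up. A row lasts 1/12 s, in which the tool goes at most 0.0417 m and 0.125 rad, less where a joint would pass 70% of its speed; a pose out of reach is approached as far as the arm can. OPENING is the finger opening in m, set as the command begins (- or left out keeps the last). The fingers move at their own pace and stop on an object; the grip force is fixed at half the most. Time passes only in rows, so rows that do not move let the fingers close. It prints the time, the measured TCP pose, the force, the opening and the grip force at its end. Input that does not fit is refused with a message, and nothing moves.
- arm.sense(): the state, without advancing time (a new reading comes with each control period).
- optics.snapshot(name): name is "side" or "top" or "wrist"; returns the picture (400x640x3 uint8, blue, green, red); there is no depth.
- optics.camera_params(name): a dict with "fx", "fy", "cx", "cy" (pixels), "R" (3x3) and "t" (3): a world point X has camera coordinates R X + t. Camera axes: x right, y down, z forward; pixel columns grow to the right and rows downward; lengths in m; the calibration is good to about 2 mm. A picture is of the moment at which its call begins: read the wrist's pose just before it. camera_params takes no time and is no camera call; for the wrist camera it gives the pose at the moment of the call.
- arm.job_done(): hands the job in; it is judged then, once.
The state is a dict: "clock": time; "joint_positions": joint angles; "dq": joint speeds; "joint_torque": joint torques, N m; "tcp_pos": TCP position; "tcp_rot": TCP orientation; "force": force on the tool from outside, world axes, zero at the start; "wrist_torque": the same for the moment, N m; "width": finger opening in m; "grip_force": force on a finger pad.
Only numpy, scipy, OpenCV 4.12 (cv2) and the standard library are available. Lean on these libraries where they do the work, as an engineer would, in place of code of your own. Each camera call takes 0.05 s, during which the arm holds its last target. There are 200 camera calls.

## Working session

There is one attempt and no reset: what is moved stays moved. The work goes in short steps, Python scripts to look and compute and a shell command to move; the robot and the scene stay as the last step left them, time stands still between calls to the robot, and variables do not carry over. Pictures are saved under pics/ and viewed, at most 14 in all, crops included, and the job is handed in when it is done.

```bash
ls; mkdir -p pics; python3 - <<'E'
from cell import arm, optics
import cv2,numpy as np
s=arm.sense();print(s['clock'],s['tcp_pos'],s['tcp_rot'],s['width'],arm.grasp_offset)
for n in('top','side'):
    cv2.imwrite(f'pics/{n}0.png',optics.snapshot(n)); p=optics.camera_params(n);print(n,{k:np.round(v,4).tolist() for k,v in p.items()})
p=optics.camera_params('wrist');print({k:np.round(v,4).tolist() for k,v in p.items()})
E
```

```text
cell.py
nudge.py
pics
0.0 [0.1504223  0.5027322  0.23817114] [-2.34939800e-04  1.44891806e-01  9.89447299e-01 -5.94064716e-04] 0.08790871840970724 0.0187
top {'fx': 372.246, 'fy': 372.246, 'cx': 316.4319, 'cy': 203.9983, 'R': [[0.0069, -1.0, -0.0066], [-0.9956, -0.0063, -0.0934], [0.0933, 0.0072, -0.9956]], 't': [-0.0083, 0.578, 0.9274]}
side {'fx': 469.2628, 'fy': 469.2628, 'cx': 328.3717, 'cy': 204.3054, 'R': [[-0.8601, -0.5102, -0.0039], [-0.2697, 0.4612, -0.8453], [0.4331, -0.7259, -0.5343]], 't': [0.4923, 0.1967, 1.1658]}
{'fx': 294.7597, 'fy': 294.7597, 'cx': 326.3628, 'cy': 197.5578, 'R': [[0.2857, 0.9583, -0.0002], [0.9226, -0.2749, 0.2705], [0.2592, -0.0775, -0.9627]], 't': [-0.5256, -0.0377, 0.3889]}
```

View pics/top0.png

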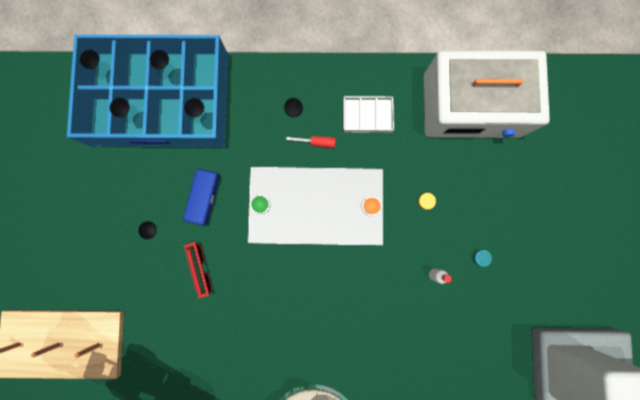

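View pics/side0.png

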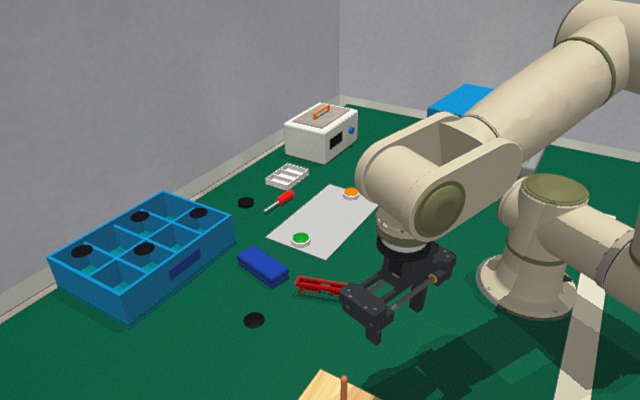

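The top view shows green sample at (260,204), amber (372,206), case (201,197), sunglasses (198,270), bottle base about (436,275), yellow tin (428,201), board 248–383 × 167–244. The side view shows the case at (262,266) and the sunglasses at (320,288), partly under the gripper.

```bash
cat > h.py <<'E'
import cv2,numpy as np,json,sys
from cell import arm, optics
from scipy.spatial.transform import Rotation as Ro
def grab(n,save=None):
    p=optics.camera_params(n);im=optics.snapshot(n)
    if save: cv2.imwrite('pics/'+save,im)
    return p,im
def ray(p,uv,z):
    d=np.array([(uv[0]-p['cx'])/p['fx'],(uv[1]-p['cy'])/p['fy'],1.]);R=np.array(p['R']);c=-R.T@np.array(p['t']);d=R.T@d
    return (c+d*(z-c[2])/d[2])
def proj(p,X):
    x=np.array(p['R'])@np.array(X)+p['t'];return np.array([p['fx']*x[0]/x[2]+p['cx'],p['fy']*x[1]/x[2]+p['cy']])
def tri(obs):  # obs: list of (p,uv) -> least-squares point
    A=[];b=[]
    for p,uv in obs:
        R=np.array(p['R']);t=np.array(p['t'])
        for k,(f,c) in enumerate(((p['fx'],p['cx']),(p['fy'],p['cy']))):
            m=(uv[k]-c)/f;A.append(R[k]-m*R[2]);b.append(m*t[2]-t[k])
    return np.linalg.lstsq(np.array(A),np.array(b),rcond=None)[0]
H={'green':((45,75),120),'amber':((8,19),130),'blue':((112,128),110),'red':((0,6),130),'yellow':((22,34),120),'teal':((85,98),100)}
def seg(im,c,amin=15):
    hsv=cv2.cvtColor(im,cv2.COLOR_BGR2HSV);(a,b),s=H[c]
    m=cv2.inRange(hsv,(a,s,90 if c in('green','amber','yellow') else 60),(b,255,255))
    if c=='red': m|=cv2.inRange(hsv,(174,s,60),(180,255,255))
    n,l,st,ce=cv2.connectedComponentsWithStats(m)
    r=[(st[i,4],ce[i],cv2.minAreaRect(np.argwhere(l==i)[:,::-1].astype(np.float32)),l==i) for i in range(1,n) if st[i,4]>=amin]
    return sorted(r,key=lambda q:-q[0])
def delta(x,y,z,yaw=None):
    """rows needed in tool axes (tool pointing down); yaw = world angle of tool y axis (closing line)"""
    s=arm.sense();q=s['tcp_rot'];R=Ro.from_quat([q[1],q[2],q[3],q[0]])
    d=R.inv().apply(np.array([x,y,z])-s['tcp_pos'])
    M=R.as_matrix();ty=np.arctan2(M[1,1],M[0,1])
    out=np.round(d,4).tolist()
    dz=None
    if yaw is not None:
        dz=-((yaw-ty+np.pi/2)%np.pi-np.pi/2)   # tool z is down
    print('tool d',out,'rz',None if dz is None else round(dz,3),'| ty',round(ty,3),'tilt',np.round(M[:2,2],4),'j6',round(s['joint_positions'][5],2),'t',round(s['clock'],2))
E
python3 - <<'E'
from h import *
p,_=grab('top');im=cv2.imread('pics/top0.png')
for c,z in dict(green=.027,amber=.027,blue=.038,red=.042,yellow=.022,teal=.022).items():
    for a,ce,r,_ in seg(im,c)[:4]: print(c,a,ce.round(1),ray(p,ce,z).round(4),[np.round(ray(p,q,z)[:2],3).tolist() for q in cv2.boxPoints(r)])
E
python3 -c "
from h import *
delta(.50,.29,.26,1.35)
p=optics.camera_params('top')
for uv,z in (((446.7,278.1),.1),((436,275),.03),((484,258),.022)): print(ray(p,uv,z).round(3))"
```

```text
tool d [-0.3959, -0.1037, -0.0216] rz -0.07 | ty 1.28 tilt [-0.0004 -0.0008] j6 -0.22 t 0.15
[ 0.401 -0.308  0.1  ]
[ 0.401 -0.305  0.03 ]
[ 0.444 -0.43   0.022]
```

The manual's scale: shifts go in shares of 0.4 m and turns go in shares of pi rad. Converting my numbers, -0.033 m / 0.4 = -0.0825, -0.0086 m / 0.4 = -0.0215, -0.07 rad / 3.1416 = -0.0223.

```bash
python3 nudge.py '[[-0.0825,-0.0215,-0.005,0,0,0],[-0.0825,-0.0215,-0.005,0,0,0],[-0.0825,-0.0215,-0.005,0,0,0],[-0.0825,-0.0215,-0.005,0,0,0],[-0.0825,-0.0215,-0.005,0,0,0],[-0.0825,-0.0215,-0.005,0,0,0],[-0.0825,-0.0215,-0.005,0,0,0],[-0.0825,-0.0215,-0.005,0,0,0],[-0.0825,-0.0215,-0.005,0,0,0],[-0.0825,-0.0215,-0.005,0,0,0],[-0.0825,-0.0215,-0.005,0,0,0],[-0.0825,-0.0215,-0.005,0,0,-0.0223]]' 0.088
python3 nudge.py '[[0,0,0,0,0,0],[0,0,0,0,0,0],[0,0,0,0,0,0],[0,0,0,0,0,0]]'
python3 - <<'E'
from h import *
grab('wrist','w1.png')
delta(.5,.29,.26,1.35)
E
```

```text
clock: 1.15
tcp_pos: [0.5016, 0.2894, 0.2626]
tcp_rot: [-0.0, 0.11, 0.994, -0.0]
force: [0.0, -0.2, 0.6]
width: 0.0883
grip_force: 0.0
clock: 1.48
tcp_pos: [0.4994, 0.2913, 0.2627]
tcp_rot: [-0.0, 0.11, 0.994, 0.0]
force: [0.1, 0.4, -0.8]
width: 0.0881
grip_force: 0.0
tool d [-0.0009, -0.0012, 0.0029] rz 0.001 | ty 1.351 tilt [-0.0001  0.0001] j6 -1.03 t 1.53
```

View pics/w1.png

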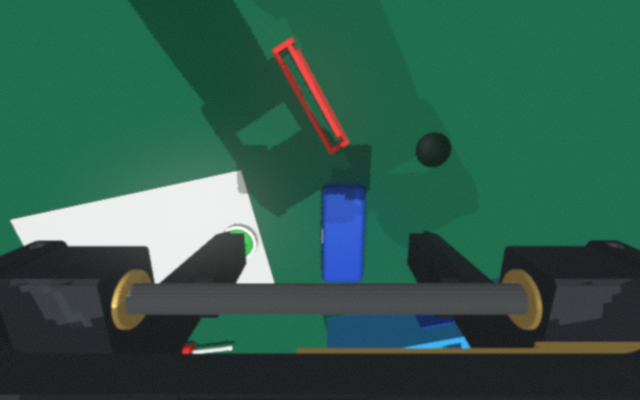

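The wrist view shows the sunglasses at (311,97) with the thicker frame bar on the right, the case at (344,233) partly cut off by the gripper's rod, and the green sample at (240,241). I'll move farther forward for a second place.

In the tool's units: -0.03 m / 0.4 = -0.075, 0.01 m / 0.4 = 0.025.

```bash
python3 nudge.py '[[-0.075,0.025,0,0,0,0],[-0.075,0.025,0,0,0,0],[-0.075,0.025,0,0,0,0],[0,0,0,0,0,0],[0,0,0,0,0,0],[0,0,0,0,0,0],[0,0,0,0,0,0]]'
python3 - <<'E'
from h import *
grab('wrist','w2.png')
delta(.594,.289,.26,1.35)
E
```

```text
clock: 2.12
tcp_pos: [0.5936, 0.3007, 0.2635]
tcp_rot: [0.0, 0.11, 0.994, 0.0]
force: [0.4, -0.5, 0.3]
width: 0.0879
grip_force: 0.0
tool d [-0.0028, -0.0112, 0.0037] rz 0.001 | ty 1.351 tilt [0.0008 0.0003] j6 -1.06 t 2.17
```

View pics/w2.png

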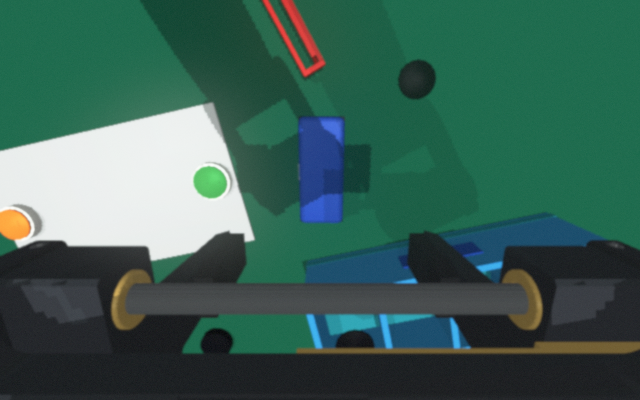

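The second view shows the whole case at (321,169), green sample (210,182), amber (14,224), and board corners (213,102) and (253,240).

```bash
cat >> h.py <<'E'
def rect(p,im,c,z,roi=None,amin=60):
    for a,ce,r,m in seg(im,c,amin):
        if roi and not(roi[0]<ce[0]<roi[2] and roi[1]<ce[1]<roi[3]): continue
        pts=np.array([ray(p,q,z)[:2] for q in np.argwhere(m)[:,::-1]]).astype(np.float32)
        (cx,cy),(w,h),an=cv2.minAreaRect(pts*1000)
        if w<h: w,h,an=h,w,an+90
        an=(an+90)%180-90
        print(c,a,'px',ce.round(1),'ctr',np.round([cx,cy],1),'mean',(pts.mean(0)*1000).round(1),'size',round(w,1),round(h,1),'axis',round(np.radians(an),3))
E
python3 - <<'E'
from h import *
p=optics.camera_params('wrist');im=cv2.imread('pics/w2.png');pt=optics.camera_params('top');it=cv2.imread('pics/top0.png')
rect(p,im,'blue',.036,(280,100,370,240));rect(pt,it,'blue',.036,(170,150,230,240))
for c in('green','amber'):
    rect(p,im,c,.027,(0,100,280,240));rect(pt,it,c,.027,(250,180,390,230))
W={c:[s for s in seg(im,c) if s[1][1]<250 and s[1][1]>100 and (c!='blue' or s[1][0]<370)][0][1] for c in('blue','green')}
T={c:[s for s in seg(it,c) if 160<s[1][1]<230][0][1] for c in('blue','green')}
for c in W: print(c,'tri',tri([(p,W[c]),(pt,T[c])]).round(4))
# board corners: top view
g=cv2.inRange(it,(170,170,170),(255,255,255))[160:250,240:390];n,l,st,ce=cv2.connectedComponentsWithStats(g);i=1+st[1:,4].argmax()
r=cv2.minAreaRect(np.argwhere(l==i)[:,::-1].astype(np.float32)+np.float32([240,160]))
print([ray(pt,q,.004)[:2].round(4).tolist() for q in cv2.boxPoints(r)],ray(pt,r[0],.004).round(4))
print('wrist corners',[ray(p,q,.004)[:2].round(4).tolist() for q in ((213,102),(253,240))])
E
```

```text
blue 2587 px [319.9 170.9] ctr [593.9 294.3] mean [593.8 293.2] size 134.1 53.0 axis -0.232
blue 1175 px [200.9 196.8] ctr [594.1 289.3] mean [593.8 290.1] size 133.7 59.4 axis -0.223
green 724 px [209.7 181.8] ctr [576.9 147.2] mean [576.7 146.8] size 40.0 39.7 axis -0.339
green 182 px [259.4 203.8] ctr [577.8 142.3] mean [577.5 142. ] size 37.9 36.7 axis -0.771
amber 728 px [ 13.4 224.6] ctr [ 576.6 -136.5] mean [ 575.4 -137.6] size 45.7 38.6 axis -0.51
amber 199 px [371.6 205.6] ctr [ 575.1 -145.5] mean [ 574.8 -145.7] size 38.6 38.4 axis -0.005
blue tri [0.5944 0.293  0.0269]
green tri [0.578  0.1433 0.019 ]
[[0.4779, 0.1733], [0.6788, 0.1752], [0.6755, -0.1801], [0.4752, -0.1753]] [ 0.5759 -0.002   0.004 ]
wrist corners [[0.4786, 0.1753], [0.6783, 0.171]]
```

In the tool's units: 0.03 m / 0.4 = 0.075, -0.008 m / 0.4 = -0.02, 0.008 rad / 3.1416 = 0.0025.

```bash
python3 nudge.py '[[-0.005,-0.02,0.075,0,0,0.0025],[0,0,0.075,0,0,0],[0,0,0.075,0,0,0],[0,0,0.075,0,0,0],[0,0,0.075,0,0,0],[0,0,0.075,0,0,0],[0,0,0,0,0,0],[0,0,0,0,0,0],[0,0,0,0,0,0]]'
python3 -c "
from h import *
delta(.594,.2925,.008,1.343);grab('side','s1.png');p,im=grab('wrist','w3.png');rect(p,im,'blue',.038)"
```

```text
clock: 2.92
tcp_pos: [0.5956, 0.2923, 0.0854]
tcp_rot: [0.002, 0.114, 0.993, 0.001]
force: [0.2, 0.6, 1.6]
width: 0.0884
grip_force: 0.0
tool d [0.0018, -0.0003, 0.0774] rz -0.001 | ty 1.342 tilt [0.0033 0.001 ] j6 -1.06 t 2.92
blue 10992 px [327.7 204.2] ctr [587.  295.6] mean [588.1 296.1] size 121.8 54.4 axis -0.224
```

View pics/w3.png

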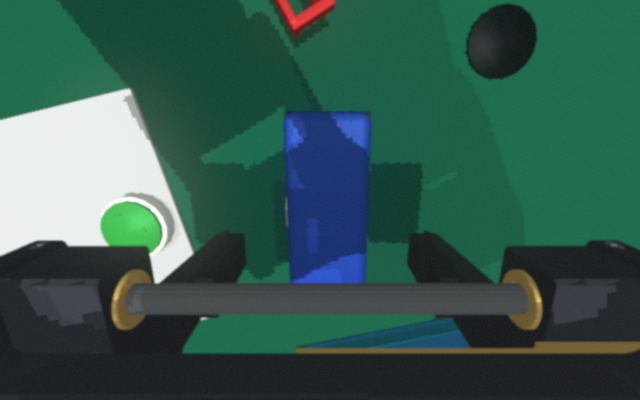

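The case sits centred between the fingers (column 328 between 243 and 411). I'll descend and grip.

In the tool's units: 0.026 m / 0.4 = 0.065, 0.018 m / 0.4 = 0.045.

```bash
python3 nudge.py '[[0.0025,0,0.065,0,0,0],[0,0,0.065,0,0,0],[0,0,0.045,0,0,0],[0,0,0.015,0,0,0],[0,0,0,0,0,0],[0,0,0,0,0,0]]'
python3 nudge.py '[[0,0,0,0,0,0],[0,0,0,0,0,0],[0,0,0,0,0,0],[0,0,0,0,0,0],[0,0,0,0,0,0],[0,0,0,0,0,0],[0,0,0,0,0,0],[0,0,0,0,0,0],[0,0,0,0,0,0],[0,0,0,0,0,0]]' 0.03
python3 nudge.py '[[0,0,-0.05,0,0,0],[0,0,-0.075,0,0,0],[0,0,-0.075,0,0,0],[0,0,-0.075,0,0,0],[0,0,0,0,0,0],[0,0,0,0,0,0],[0,0,0,0,0,0]]'
python3 -c "
from h import *
p,im=grab('wrist','w4.png');rect(p,im,'blue',.038+.11)
delta(.576,-.0005,.13,1.5708-.009)"
```

```text
clock: 3.52
tcp_pos: [0.5948, 0.2924, 0.0085]
tcp_rot: [0.001, 0.114, 0.993, 0.0]
force: [-0.2, -0.1, -0.2]
width: 0.088
grip_force: 0.0
clock: 4.35
tcp_pos: [0.5941, 0.2922, 0.0072]
tcp_rot: [0.0, 0.114, 0.993, 0.0]
force: [-2.0, 0.4, 4.5]
width: 0.0578
grip_force: 30.0
clock: 4.93
tcp_pos: [0.5932, 0.2918, 0.115]
tcp_rot: [-0.001, 0.114, 0.993, -0.001]
force: [0.1, -0.2, -2.2]
width: 0.0575
grip_force: 30.0
blue 19671 px [324.2 202.8] ctr [560.2 300.3] mean [559.7 299.6] size 70.3 54.1 axis -0.227
blue 3824 px [326.8 330.6] ctr [618.6 287. ] mean [618.5 287.1] size 52.4 17.9 axis 1.344
tool d [-0.0496, -0.2886, -0.015] rz -0.22 | ty 1.342 tilt [-0.0034 -0.001 ] j6 -1.06 t 4.98
```

In the tool's units: -0.036 m / 0.4 = -0.09, -0.0062 m / 0.4 = -0.0155, -0.11 rad / 3.1416 = -0.035.

```bash
python3 nudge.py '[[-0.0155,-0.09,-0.005,0,0,0],[-0.0155,-0.09,-0.005,0,0,0],[-0.0155,-0.09,-0.005,0,0,0],[-0.0155,-0.09,-0.005,0,0,0],[-0.0155,-0.09,-0.005,0,0,0],[-0.0155,-0.09,-0.005,0,0,0],[-0.0155,-0.09,-0.005,0,0,0],[-0.0155,-0.09,-0.005,0,0,0],[0,0,0,0,0,-0.035],[0,0,0,0,0,-0.035],[0,0,0,0,0,0],[0,0,0,0,0,0]]'
python3 nudge.py '[[0,0,0,0,0,0],[0,0,0,0,0,0],[0,0,0,0,0,0]]'
python3 -c "
from h import *
p,im=grab('wrist','w5.png');s=arm.sense();print(s['tcp_pos'])
for c in('green','amber'): rect(p,im,c,.027)
delta(.576,-.0005,.13,1.5708-.009)"
```

```text
clock: 5.98
tcp_pos: [0.5764, 0.0005, 0.1315]
tcp_rot: [-0.001, 0.006, 1.0, 0.0]
force: [0.2, -0.1, -1.0]
width: 0.0578
grip_force: 30.0
clock: 6.23
tcp_pos: [0.5769, 0.0007, 0.1325]
tcp_rot: [-0.0, 0.005, 1.0, 0.0]
force: [0.5, -0.1, -1.2]
width: 0.0578
grip_force: 30.0
[0.57688852 0.00063908 0.13258577]
green 1799 px [483.6 192.9] ctr [575.6 140.1] mean [575.5 140.6] size 42.7 42.3 axis 0.511
green 939 px [124.7 202.8] ctr [ 576.8 -177.6] mean [ 582.2 -178.1] size 90.0 26.6 axis 0.01
amber 1815 px [162.5 193.2] ctr [ 573.3 -142.5] mean [ 573.2 -143. ] size 43.2 43.1 axis 0.979
tool d [0.0009, -0.0011, 0.0026] rz -0.0 | ty 1.561 tilt [-0.0002  0.    ] j6 -1.76 t 6.28
```

View pics/w5.png

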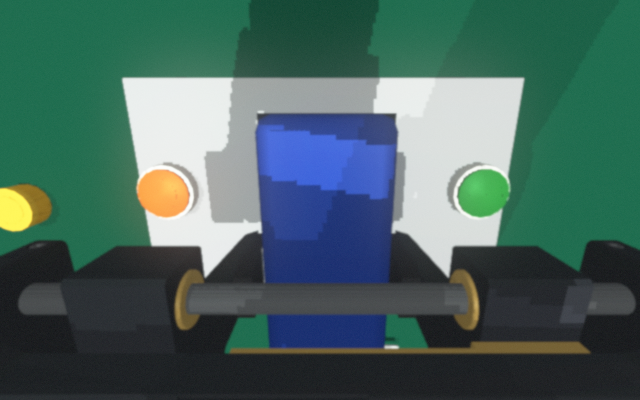

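The samples at (162.5,193) and (483.6,193) straddle the gripper midplane (column 326.4), 3 px off, so the tool should shift about 2 mm in −y. The case is held square.

In the tool's units: 0.025 m / 0.4 = 0.0625, 0.004 m / 0.4 = 0.01.

```bash
python3 nudge.py '[[0.0025,-0.0055,0.05,0,0,0],[0,0,0.0625,0,0,0],[0,0,0.0625,0,0,0],[0,0,0.0625,0,0,0],[0,0,0.0375,0,0,0],[0,0,0.01,0,0,0],[0,0,0,0,0,0],[0,0,0,0,0,0],[0,0,0,0,0,0],[0,0,0,0,0,0]]'
python3 -c "
from h import *
delta(.576,-.0015,.0115,1.5708-.009)"
```

```text
clock: 7.12
tcp_pos: [0.5766, -0.0019, 0.0199]
tcp_rot: [0.001, 0.004, 1.0, -0.0]
force: [0.2, 1.0, -1.4]
width: 0.0582
grip_force: 30.0
tool d [0.0006, 0.0004, 0.0084] rz 0.0 | ty 1.562 tilt [ 0.0021 -0.0004] j6 -1.77 t 7.12
```

In the tool's units: 0.003 m / 0.4 = 0.0075, 0.002 m / 0.4 = 0.005.

```bash
python3 nudge.py '[[0.0013,0.0008,0.0075,0,0,0],[0,0,0.0075,0,0,0],[0,0,0.005,0,0,0],[0,0,0,0,0,0],[0,0,0,0,0,0],[0,0,0,0,0,0]]'
```

```text
clock: 7.62
tcp_pos: [0.5754, -0.0015, 0.0112]
tcp_rot: [0.0, 0.004, 1.0, 0.0]
force: [-2.4, 0.0, 4.3]
width: 0.0576
grip_force: 30.0
```

In the tool's units: -0.035 m / 0.4 = -0.0875, -0.02 m / 0.4 = -0.05.

```bash
python3 nudge.py '[[0,0,0,0,0,0],[0,0,0,0,0,0],[0,0,0,0,0,0],[0,0,0,0,0,0]]' 0.085
python3 nudge.py '[[0,0,-0.05,0,0,0],[0,0,-0.0875,0,0,0],[0,0,-0.0875,0,0,0],[-0.05,0,-0.0875,0,0,0],[-0.05,0,-0.0875,0,0,0],[-0.05,0,-0.0875,0,0,0],[-0.05,0,-0.0875,0,0,0],[0,0,0,0,0,0],[0,0,0,0,0,0],[0,0,0,0,0,0],[0,0,0,0,0,0]]'
python3 -c "
from h import *
p,im=grab('wrist','w6.png');s=arm.sense();print(s['tcp_pos'])
for c in('green','amber'): rect(p,im,c,.021,(100,50,540,250))
rect(p,im,'blue',.04,(200,50,440,250))
p,im=grab('top','top6.png')
for c in('green','amber'): rect(p,im,c,.021,(250,160,390,230))
rect(p,im,'blue',.04,(250,150,390,240))
"
```

```text
clock: 7.95
tcp_pos: [0.5754, -0.0015, 0.0106]
tcp_rot: [-0.0, 0.004, 1.0, 0.0]
force: [0.1, -0.8, -0.4]
width: 0.0822
grip_force: 0.0
clock: 8.87
tcp_pos: [0.6545, -0.0021, 0.2389]
tcp_rot: [-0.002, 0.004, 1.0, 0.0]
force: [-0.2, 0.6, 0.2]
width: 0.0846
grip_force: 0.0
[ 0.65455052 -0.00215818  0.23914764]
green 2804 px [136.6 118.4] ctr [ 576.  -236.8] mean [ 587.5 -227. ] size 120.8 113.2 axis -0.05
green 1042 px [448.2 106.9] ctr [577.3 143.7] mean [577.  143.6] size 42.1 41.1 axis 1.28
green 250 px [326.2 221.2] ctr [715.8  -4.5] mean [719.2  -1.7] size 71.1 26.5 axis 1.342
amber 1095 px [203.1 107.1] ctr [ 575.4 -146.2] mean [ 575.  -146.1] size 42.4 42.2 axis 1.468
blue 6113 px [326.  101.8] ctr [575.3  -0.8] mean [572.1  -0.8] size 135.4 54.1 axis -0.008
amber 200 px [371.5 205.6] ctr [ 575.6 -146.4] mean [ 575.3 -146.5] size 38.9 38.6 axis -0.005
```

View pics/w6.png

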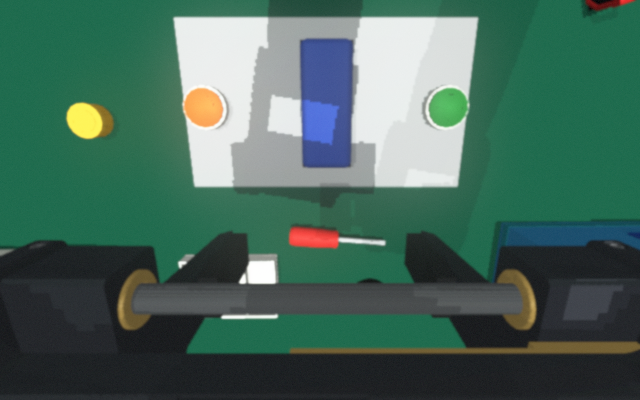

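The case lies between the samples: sample mid (576.0,−1.3), case (575.3,−0.8) mm, axis aligned. Next, the sunglasses.

```bash
python3 -c "
from h import *
delta(.496,.322,.25,1.91)"
```

```text
tool d [0.1616, 0.3228, -0.01] rz -0.348 | ty 1.562 tilt [-0.0024  0.0004] j6 -1.74 t 8.97
```

In the tool's units: 0.032 m / 0.4 = 0.08, 0.016 m / 0.4 = 0.04, -0.116 rad / 3.1416 = -0.0369.

```bash
python3 nudge.py '[[0.04,0.08,-0.0025,0,0,0],[0.04,0.08,-0.0025,0,0,0],[0.04,0.08,-0.0025,0,0,0],[0.04,0.08,-0.0025,0,0,0],[0.04,0.08,-0.0025,0,0,0],[0.04,0.08,-0.0025,0,0,0],[0.04,0.08,-0.0025,0,0,0],[0.04,0.08,-0.0025,0,0,0],[0.04,0.08,-0.0025,0,0,0],[0.04,0.08,-0.0025,0,0,-0.0369],[0,0,0,0,0,-0.0369],[0,0,0,0,0,-0.0369]]'
python3 nudge.py '[[0,0,0,0,0,0],[0,0,0,0,0,0],[0,0,0,0,0,0],[0,0,0,0,0,0]]'
python3 -c "
from h import *
p,im=grab('wrist','w7.png')
import json;json.dump({k:np.array(v).tolist() for k,v in p.items()},open('w7.json','w'))
rect(p,im,'red',.042);cv2.imwrite('pics/w7c.png',cv2.resize(im[0:240,200:480],None,fx=2.5,fy=2.5))
delta(.411,.2925,.1,1.91)"
```

```text
clock: 9.97
tcp_pos: [0.4967, 0.3207, 0.2502]
tcp_rot: [-0.0, -0.173, 0.985, -0.0]
force: [0.7, -0.1, -0.1]
width: 0.0853
grip_force: 0.0
clock: 10.3
tcp_pos: [0.4983, 0.3188, 0.2506]
tcp_rot: [-0.0, -0.167, 0.986, -0.0]
force: [-0.0, 0.4, 0.1]
width: 0.0845
grip_force: 0.0
red 1868 px [332.2  89.3] ctr [409.9 294.3] mean [406.  294.2] size 135.8 28.4 axis 0.298
red 137 px [ 24.2 242.8] ctr [715.4 -22.7] mean [715.5 -22.3] size 33.5 8.9 axis -0.794
tool d [0.0911, 0.004, 0.1506] rz -0.002 | ty 1.908 tilt [-0.0002 -0.0001] j6 -1.54 t 10.35
```

View pics/w7c.png

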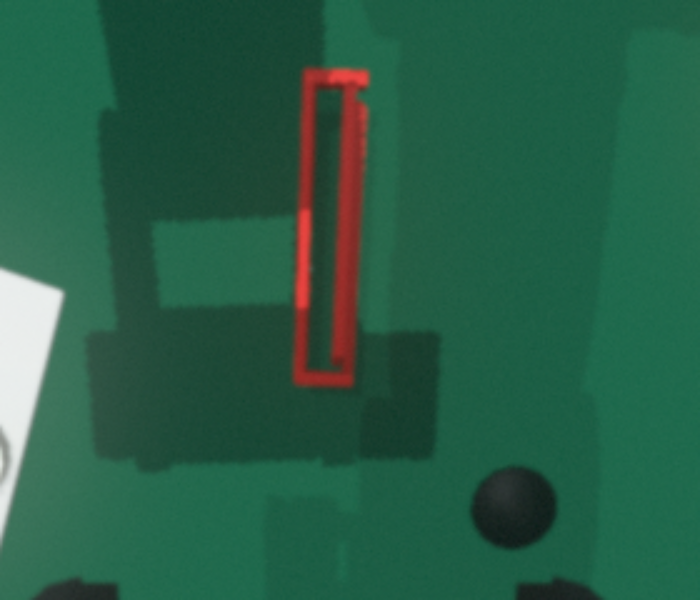

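The crop shows the sunglasses upright as a clean rectangle, full-image corners about (321,28)–(347,28)–(318,154)–(342,154). Their back-projected size is 135.8 × 28.4 mm at z = 42 mm, which matches. Checking height with the top view:

```bash
python3 -c "
from h import *
p=json.load(open('w7.json'));im=cv2.imread('pics/w7.png');pt=optics.camera_params('top');it=cv2.imread('pics/top6.png')
rect(pt,it,'red',.042,(150,230,250,310));
a=[s for s in seg(im,'red')][0];b=[s for s in seg(it,'red') if s[1][0]<250][0]
print(a[2],b[2])
print(tri([(p,a[2][0]),(pt,b[2][0])]).round(4))
key=lambda P:sorted(cv2.boxPoints(P).tolist(),key=lambda q:q[1])
for i,j in ((slice(0,2),slice(2,4)),(slice(2,4),slice(0,2))):
  u=np.mean(key(a[2])[i],0);v=np.mean(key(b[2])[j],0);print(u,v,tri([(p,u),(pt,v)]).round(4))
delta(.4105,.294,.1,1.868)"
```

```text
red 505 px [196.3 269.1] ctr [411.9 290.1] mean [412.1 293.3] size 136.4 36.6 axis 0.299
((331.4771423339844, 90.59527587890625), (25.67332649230957, 126.67557525634766), 2.2025980949401855) ((197.56346130371094, 269.3508605957031), (55.2159309387207, 14.784903526306152), 75.17352294921875)
[0.4079 0.2934 0.031 ]
[333.91140747  27.3042841 ] [204.62812805 296.03961182] [0.3436 0.2734 0.0321]
[329.0428772  153.88626862] [190.49879456 242.66209412] [0.4769 0.3157 0.0255]
tool d [0.0911, 0.0056, 0.1506] rz 0.04 | ty 1.908 tilt [-0.0002 -0.0001] j6 -1.54 t 10.35
```

In the tool's units: 0.03 m / 0.4 = 0.075, 0.025 m / 0.4 = 0.0625, 0.04 rad / 3.1416 = 0.0127.

```bash
python3 nudge.py '[[0.038,0.0025,0,0,0,0],[0.038,0.0025,0.05,0,0,0],[0.038,0.0025,0.0625,0,0,0],[0.038,0.0025,0.0625,0,0,0],[0.038,0.0025,0.0625,0,0,0],[0.038,0.0015,0.0625,0,0,0.0127],[0,0,0.075,0,0,0],[0,0,0,0,0,0],[0,0,0,0,0,0],[0,0,0,0,0,0],[0,0,0,0,0,0]]'
python3 -c "
from h import *
p,im=grab('wrist','w8.png');rect(p,im,'red',.042)
delta(.4105,.294,.019,1.870)"
```

```text
clock: 11.27
tcp_pos: [0.4115, 0.2945, 0.1024]
tcp_rot: [0.001, -0.149, 0.989, 0.0]
force: [1.0, -0.2, -0.2]
width: 0.0848
grip_force: 0.0
red 3926 px [327.4 193.6] ctr [406.6 293.4] mean [399.8 292.4] size 129.7 28.0 axis 0.3
tool d [0.0012, -0.0002, 0.0832] rz -0.0 | ty 1.87 tilt [0.0026 0.0011] j6 -1.48 t 11.32
```

View pics/w8.png

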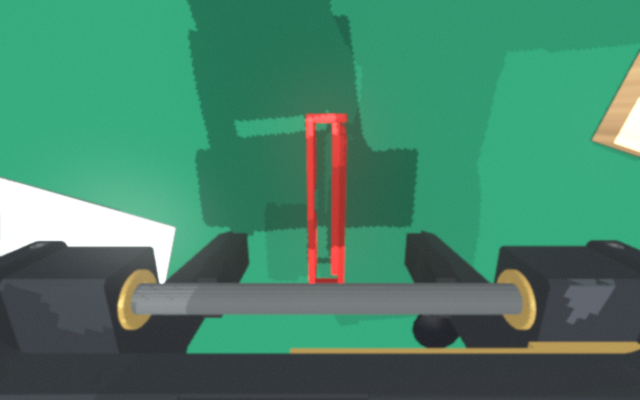

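Sunglasses stand centred between the fingers (column 326), aligned with them. Descend and grip.

In the tool's units: 0.025 m / 0.4 = 0.0625, 0.02 m / 0.4 = 0.05.

```bash
python3 nudge.py '[[0.0033,0,0.0625,0,0,0],[0,0,0.0625,0,0,0],[0,0,0.05,0,0,0],[0,0,0.0225,0,0,0],[0,0,0,0,0,0],[0,0,0,0,0,0],[0,0,0,0,0,0]]' 0.06
python3 nudge.py '[[0,0,0,0,0,0],[0,0,0,0,0,0],[0,0,0,0,0,0],[0,0,0,0,0,0],[0,0,0,0,0,0],[0,0,0,0,0,0],[0,0,0,0,0,0],[0,0,0,0,0,0]]' 0.015
```

```text
clock: 11.9
tcp_pos: [0.41, 0.2941, 0.0231]
tcp_rot: [0.001, -0.149, 0.989, 0.0]
force: [0.3, -0.5, 0.5]
width: 0.06
grip_force: 0.0
clock: 12.57
tcp_pos: [0.4092, 0.2937, 0.0218]
tcp_rot: [0.0, -0.149, 0.989, 0.0]
force: [-0.7, 0.1, 1.1]
width: 0.0276
grip_force: 30.0
```

In the tool's units: -0.03 m / 0.4 = -0.075, -0.015 m / 0.4 = -0.0375.

```bash
python3 nudge.py '[[0,0,-0.0375,0,0,0],[0,0,-0.075,0,0,0],[0,0,-0.075,0,0,0],[0,0,-0.075,0,0,0],[0,0,-0.075,0,0,0],[0,0,-0.0375,0,0,0],[0,0,0,0,0,0],[0,0,0,0,0,0],[0,0,0,0,0,0]]'
python3 -c "
from h import *
delta(.5755,-.001,.16,1.5625)"
```

```text
clock: 13.32
tcp_pos: [0.4086, 0.2935, 0.1703]
tcp_rot: [-0.001, -0.149, 0.989, -0.0]
force: [-0.4, 0.0, -0.7]
width: 0.0275
grip_force: 30.0
tool d [-0.0728, -0.3306, 0.0102] rz 0.307 | ty 1.87 tilt [-0.0022 -0.0009] j6 -1.48 t 13.32
```

In the tool's units: -0.0331 m / 0.4 = -0.0828, -0.0073 m / 0.4 = -0.0183.

```bash
python3 nudge.py '[[-0.009,-0.0413,0,0,0,0],[-0.0183,-0.0828,0,0,0,0],[-0.0183,-0.0828,0,0,0,0],[-0.0183,-0.0828,0,0,0,0],[-0.0183,-0.0828,0,0,0,0],[-0.0183,-0.0828,0,0,0,0],[-0.0183,-0.0828,0,0,0,0],[-0.0183,-0.0828,0,0,0,0],[-0.0183,-0.0828,0,0,0,0],[-0.0183,-0.0828,0,0,0,0],[-0.009,-0.0413,0,0,0,0]]'
python3 nudge.py '[[0,0,0,0,0,0.0326],[0,0,0,0,0,0.0326],[0,0,0,0,0,0.0326],[0,0,0,0,0,0],[0,0,0,0,0,0],[0,0,0,0,0,0],[0,0,0,0,0,0]]'
python3 -c "
from h import *
p,im=grab('wrist','w9.png');rect(p,im,'red',.190,(200,0,450,280));rect(p,im,'blue',.042,(200,0,450,280))
for c in('green','amber'):rect(p,im,c,.021)
delta(.5755,-.001,.0645,1.5625)"
```

```text
clock: 14.23
tcp_pos: [0.577, -0.0042, 0.1696]
tcp_rot: [-0.001, -0.148, 0.989, 0.0]
force: [0.3, -0.5, 0.3]
width: 0.0279
grip_force: 30.0
clock: 14.82
tcp_pos: [0.5762, -0.0009, 0.1713]
tcp_rot: [-0.0, 0.003, 1.0, 0.0]
force: [-0.5, -0.9, -0.8]
width: 0.0269
grip_force: 30.0
red 5710 px [329.1 195.2] ctr [ 5.474e+02 -1.000e-01] mean [542.8   1.3] size 76.6 28.3 axis -0.005
blue 2668 px [322.3 193.6] ctr [582.9  -5.4] mean [581.5  -3.9] size 116.3 26.5 axis -0.004
blue 123 px [322.1 116.3] ctr [508.   -1.3] mean [508.3  -3.5] size 47.8 1.7 axis 1.566
green 1341 px [465.4 184.4] ctr [577.2 143.8] mean [576.9 143.6] size 43.5 42.1 axis 1.178
green 1080 px [142.3 193.7] ctr [ 584.9 -192.1] mean [ 585.7 -191.4] size 103.4 37.9 axis 0.076
amber 1402 px [184.5 183.6] ctr [ 575.  -146.1] mean [ 574.7 -146.2] size 44.0 43.1 axis 1.418
tool d [0.0007, -0.0001, 0.1069] rz 0.002 | ty 1.565 tilt [-0.0005  0.0001] j6 -1.77 t 14.87
```

View pics/w9.png

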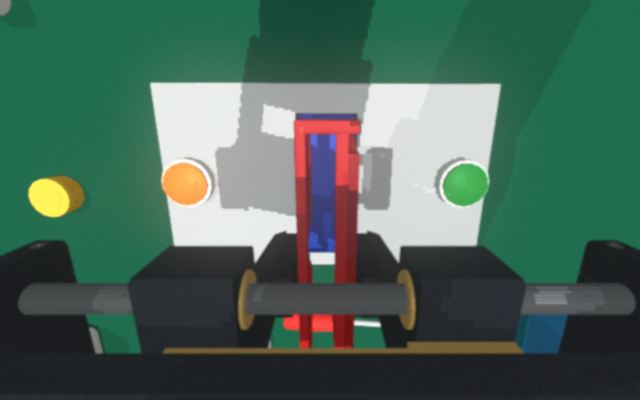

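The sunglasses hang level, aligned with the case below (columns 297–360 against the case's 297–357). Samples are at (184,184) and (465,184). Lowering.

In the tool's units: 0.025 m / 0.4 = 0.0625, 0.02 m / 0.4 = 0.05, 0.002 rad / 3.1416 = 0.0006.

```bash
python3 nudge.py '[[0.0025,0,0.05,0,0,0.0006],[0,0,0.0625,0,0,0],[0,0,0.0625,0,0,0],[0,0,0.0375,0,0,0],[0,0,0.02,0,0,0],[0,0,0,0,0,0],[0,0,0,0,0,0],[0,0,0,0,0,0],[0,0,0,0,0,0]]'
python3 -c "
from h import *
delta(.575,-.001,.0645,1.5625)"
```

```text
clock: 15.62
tcp_pos: [0.5759, -0.0011, 0.0799]
tcp_rot: [0.001, 0.005, 1.0, -0.0]
force: [0.8, -0.5, 0.2]
width: 0.0273
grip_force: 30.0
tool d [0.0009, 0.0001, 0.0154] rz -0.001 | ty 1.561 tilt [ 0.002  -0.0004] j6 -1.77 t 15.62
```

In the tool's units: 0.004 m / 0.4 = 0.01, 0.003 m / 0.4 = 0.0075.

```bash
python3 nudge.py '[[0.0015,0,0.01,0,0,0],[0,0,0.0075,0,0,0],[0,0,0.0075,0,0,0],[0,0,0.005,0,0,0],[0,0,0,0,0,0],[0,0,0,0,0,0],[0,0,0,0,0,0],[0,0,0,0,0,0]]'; python3 nudge.py '[[0,0,0.0038,0,0,0],[0,0,0,0,0,0],[0,0,0,0,0,0],[0,0,0,0,0,0]]'
```

```text
clock: 16.28
tcp_pos: [0.5748, -0.001, 0.0668]
tcp_rot: [0.0, 0.005, 1.0, -0.0]
force: [-0.2, -0.6, -0.5]
width: 0.0274
grip_force: 30.0
clock: 16.62
tcp_pos: [0.5747, -0.001, 0.0652]
tcp_rot: [-0.0, 0.005, 1.0, -0.0]
force: [-0.1, 0.2, 0.3]
width: 0.0276
grip_force: 30.0
```

In the tool's units: 0.0008 m / 0.4 = 0.002.

```bash
python3 nudge.py '[[0,0,0.002,0,0,0],[0,0,0,0,0,0],[0,0,0,0,0,0]]'; python3 nudge.py '[[0,0,0.002,0,0,0],[0,0,0,0,0,0],[0,0,0,0,0,0]]'
```

```text
clock: 16.87
tcp_pos: [0.5747, -0.001, 0.0644]
tcp_rot: [-0.0, 0.005, 1.0, 0.0]
force: [0.2, -0.1, -0.4]
width: 0.0275
grip_force: 30.0
clock: 17.12
tcp_pos: [0.5748, -0.001, 0.0638]
tcp_rot: [0.0, 0.005, 1.0, -0.0]
force: [-0.7, -0.3, 2.5]
width: 0.0275
grip_force: 30.0
```

In the tool's units: -0.035 m / 0.4 = -0.0875, -0.03 m / 0.4 = -0.075.

```bash
python3 nudge.py '[[0,0,0,0,0,0],[0,0,0,0,0,0],[0,0,0,0,0,0],[0,0,0,0,0,0]]' 0.055
python3 nudge.py '[[0,0,-0.025,0,0,0],[0,0,-0.05,0,0,0],[0,0,-0.075,0,0,0],[0,0,-0.0875,0,0,0],[-0.05,0,-0.0875,0,0,0],[-0.05,0,-0.0875,0,0,0],[-0.05,0,-0.05,0,0,0],[0,0,0,0,0,0],[0,0,0,0,0,0],[0,0,0,0,0,0],[0,0,0,0,0,0]]'
python3 -c "
from h import *
p,im=grab('wrist','w10.png');rect(p,im,'red',.084,(200,0,450,280));rect(p,im,'blue',.042,(200,0,450,280))
for c in('green','amber'):rect(p,im,c,.021,(150,50,540,250))
rect(p,im,'yellow',.022)
delta(.5755,-.27,.25,1.5625)"
```

```text
clock: 17.45
tcp_pos: [0.5747, -0.001, 0.0635]
tcp_rot: [-0.0, 0.005, 1.0, 0.0]
force: [0.1, -0.3, 1.0]
width: 0.0521
grip_force: 0.0
clock: 18.37
tcp_pos: [0.6337, -0.0014, 0.2474]
tcp_rot: [-0.001, 0.005, 1.0, 0.0]
force: [-0.2, -0.2, 0.4]
width: 0.0551
grip_force: 0.0
red 1634 px [326.7 121.5] ctr [ 5.752e+02 -4.000e-01] mean [5.722e+02 5.000e-01] size 132.9 26.5 axis -0.017
red 849 px [313.3 248.5] ctr [711.8 -15.5] mean [711.7 -16. ] size 54.4 23.4 axis 1.472
blue 1134 px [323.7 122.1] ctr [575.6  -3. ] mean [573.4  -2.9] size 132.9 13.8 axis 0.02
blue 1043 px [306.8 120.2] ctr [574.9 -22.5] mean [571.1 -22.4] size 133.6 10.4 axis -0.008
blue 756 px [344.5 122.1] ctr [575.2  21.5] mean [573.7  21.1] size 133.6 12.1 axis 0.03
green 941 px [443.1 124.7] ctr [577.1 143.5] mean [577.1 143.6] size 41.4 40.7 axis -0.744
amber 1000 px [207.3 125. ] ctr [ 575.2 -145.9] mean [ 574.9 -146.1] size 43.3 40.6 axis 1.562
yellow 1193 px [ 96.9 137.1] ctr [ 589.  -282.9] mean [ 588.3 -283.9] size 54.2 40.1 axis 1.562
tool d [0.0557, -0.2691, -0.0024] rz -0.001 | ty 1.561 tilt [-0.0024  0.0004] j6 -1.75 t 18.42
```

View pics/w10.png

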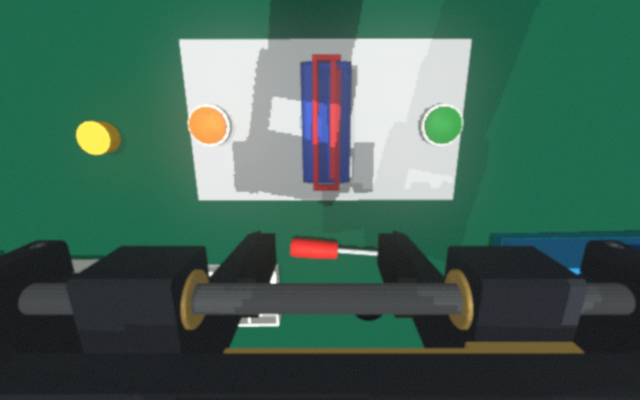

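Sunglasses stand on the case: measured (575.2,−0.4) against case (575.3,−0.5), pixels (327,122), axis aligned. Next the tin and bottle.

The manual's scale: shifts go in shares of 0.4 m and turns go in shares of pi rad. Converting my numbers, -0.032 m / 0.4 = -0.08, 0.011 m / 0.4 = 0.0275.

```bash
python3 nudge.py '[[0.0275,-0.08,0,0,0,0],[0.0275,-0.08,0,0,0,0],[0.0275,-0.08,0,0,0,0],[0.0275,-0.08,0,0,0,0],[0.0275,-0.08,0,0,0,0],[0.0275,-0.08,0,0,0,0],[0.0275,-0.08,0,0,0,0],[0.0275,-0.08,0,0,0,0],[0.0275,-0.08,0,0,0,0],[0.0275,-0.08,0,0,0,0],[0.0275,-0.08,0,0,0,0],[0.0275,-0.08,0,0,0,0]]' 0.085
python3 nudge.py '[[0,0,0,0,0,0.0382],[0,0,0,0,0,0.0382],[0,0,0,0,0,0.0382],[0,0,0,0,0,0.0382],[0,0,0,0,0,0.0382],[0,0,0,0,0,0.0382],[0,0,0,0,0,0.0382],[0,0,0,0,0,0.0382],[0,0,0,0,0,0.0382],[0,0,0,0,0,0.0382],[0,0,0,0,0,0.0382],[0,0,0,0,0,0.0382]]'
python3 nudge.py '[[0,0,0,0,0,0.0382],[0,0,0,0,0,0],[0,0,0,0,0,0],[0,0,0,0,0,0],[0,0,0,0,0,0]]'
python3 -c "
from h import *
p,im=grab('wrist','w11.png');json.dump({k:np.array(v).tolist() for k,v in p.items()},open('w11.json','w'))
rect(p,im,'red',.1);rect(p,im,'yellow',.022);rect(p,im,'teal',.022)
delta(.589,-.287,.1,-0.009)"
```

```text
clock: 19.42
tcp_pos: [0.4977, -0.3853, 0.2481]
tcp_rot: [-0.0, 0.005, 1.0, 0.0]
force: [-0.8, -0.8, -0.2]
width: 0.0847
grip_force: 0.0
clock: 20.42
tcp_pos: [0.4985, -0.3838, 0.248]
tcp_rot: [-0.001, 0.665, 0.747, 0.0]
force: [0.8, 0.1, -0.7]
width: 0.0851
grip_force: 0.0
clock: 20.83
tcp_pos: [0.4989, -0.3842, 0.2485]
tcp_rot: [-0.0, 0.706, 0.708, 0.0]
force: [-0.0, -0.1, 0.1]
width: 0.0848
grip_force: 0.0
red 282 px [224.2 109.7] ctr [ 401.3 -309.7] mean [ 401.  -309.6] size 18.2 15.8 axis -0.08
yellow 363 px [402.9  96.9] ctr [ 588.  -289.8] mean [ 590.6 -292.9] size 43.3 40.7 axis 0.005
teal 858 px [285.  202.9] ctr [ 444.1 -425.9] mean [ 444.8 -426.1] size 45.6 41.1 axis 1.551
tool d [0.0969, 0.0904, 0.1485] rz 0.012 | ty 0.003 tilt [-0.0002  0.0002] j6 -0.84 t 20.88
```

View pics/w11.png

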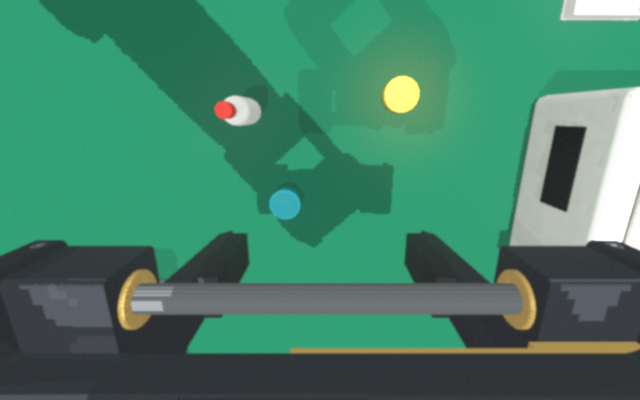

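Wrist view shows bottle cap at (224,110), yellow tin at (402,94) and teal tin at (285,203). Clear approaches.

In the tool's units: 0.026 m / 0.4 = 0.065, 0.02 m / 0.4 = 0.05.

```bash
python3 -c "
from h import *
p=json.load(open('w11.json'));pt=optics.camera_params('top')
print('tin',tri([(p,(402,94)),(pt,(426.7,200.7))]).round(4),'cap',tri([(p,(224.2,109.7)),(pt,(446.7,278.1))]).round(4))
print(ray(p,(402,94.5),.022))"
python3 nudge.py '[[0.0403,0.0375,0,0,0,0],[0.0403,0.0375,0.05,0,0,0],[0.0403,0.0375,0.065,0,0,0],[0.0403,0.0375,0.065,0,0,0],[0.0403,0.0375,0.065,0,0,0],[0.0388,0.0363,0.065,0,0,0],[0,0,0.065,0,0,0],[0,0,0,0,0,0],[0,0,0,0,0,0],[0,0,0,0,0,0],[0,0,0,0,0,0]]'
python3 -c "
from h import *
p,im=grab('wrist','w12.png');rect(p,im,'yellow',.022)
delta(.589,-.288,.003,-0.009)"
```

```text
tin [ 0.5894 -0.2891  0.0197] cap [ 0.4001 -0.3095  0.0967]
[ 0.58929518 -0.29001479  0.022     ]
clock: 21.8
tcp_pos: [0.5888, -0.2893, 0.1009]
tcp_rot: [0.002, 0.707, 0.707, 0.0]
force: [-0.8, 0.5, 0.9]
width: 0.0849
grip_force: 0.0
yellow 2147 px [325.7 204.2] ctr [ 588.8 -287.9] mean [ 588.9 -288. ] size 44.2 40.9 axis -1.57
tool d [0.0013, 0.0, 0.0977] rz 0.01 | ty 0.001 tilt [ 0.0025 -0.0019] j6 -0.64 t 21.85
```

View pics/w12.png

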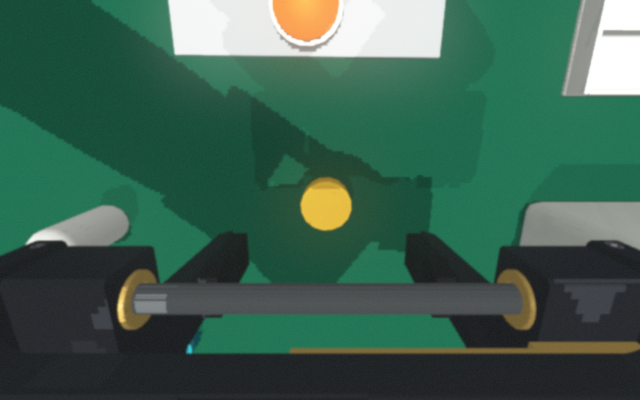

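Tin at (326,204), on the fingers' midplane; the tip of the bottle is well outside at the left. Descend and grip.

In the tool's units: 0.025 m / 0.4 = 0.0625, 0.014 m / 0.4 = 0.035.

```bash
python3 nudge.py '[[0.0013,0,0.0625,0,0,0],[0,0,0.0625,0,0,0],[0,0,0.0625,0,0,0],[0,0,0.035,0,0,0],[0,0,0.015,0,0,0],[0,0,0,0,0,0],[0,0,0,0,0,0],[0,0,0,0,0,0]]'
python3 nudge.py '[[0,0,0,0,0,0],[0,0,0,0,0,0],[0,0,0,0,0,0],[0,0,0,0,0,0],[0,0,0,0,0,0],[0,0,0,0,0,0],[0,0,0,0,0,0],[0,0,0,0,0,0]]' 0.02
python3 nudge.py '[[0,0,-0.0375,0,0,0],[0,0,-0.075,0,0,0],[0,0,-0.075,0,0,0],[0,0,-0.075,0,0,0],[0,0,-0.05,0,0,0],[0,0,0,0,0,0],[0,0,0,0,0,0],[0,0,0,0,0,0]]'
python3 -c "
from h import *
p,im=grab('wrist');rect(p,im,'yellow',.149)
delta(.5755,-.075,.13,-0.009)"
```

```text
clock: 22.52
tcp_pos: [0.5891, -0.2883, 0.0054]
tcp_rot: [0.001, 0.707, 0.707, 0.0]
force: [0.0, 0.5, 0.3]
width: 0.0848
grip_force: 0.0
clock: 23.18
tcp_pos: [0.5884, -0.2877, 0.0036]
tcp_rot: [0.0, 0.707, 0.707, -0.0]
force: [0.2, 0.4, 0.3]
width: 0.0392
grip_force: 30.0
clock: 23.85
tcp_pos: [0.5878, -0.2873, 0.1269]
tcp_rot: [-0.001, 0.707, 0.707, -0.0]
force: [1.1, 0.5, -0.3]
width: 0.0395
grip_force: 30.0
yellow 1371 px [326.4 238.9] ctr [ 588.1 -277.5] mean [ 588.2 -271.6] size 38.6 32.2 axis 0.003
tool d [0.2122, -0.012, -0.003] rz 0.01 | ty 0.001 tilt [-0.0026  0.0019] j6 -0.63 t 23.9
```

In the tool's units: 0.033 m / 0.4 = 0.0825, 0.0265 m / 0.4 = 0.0663, 0.01 rad / 3.1416 = 0.0032.

```bash
python3 nudge.py '[[0.05,-0.005,0,0,0,0.0032],[0.0825,-0.005,0,0,0,0],[0.0825,-0.005,0,0,0,0],[0.0825,-0.005,0,0,0,0],[0.0825,-0.005,0,0,0,0],[0.0825,-0.005,0,0,0,0],[0.0663,0,0,0,0,0],[0,0,0,0,0,0],[0,0,0,0,0,0],[0,0,0,0,0,0],[0,0,0,0,0,0]]'
python3 -c "
from h import *
delta(.5755,-.0735,.0076,-0.009)"
```

```text
clock: 24.82
tcp_pos: [0.578, -0.0772, 0.128]
tcp_rot: [-0.0, 0.711, 0.703, -0.0]
force: [0.2, 0.0, -0.9]
width: 0.0396
grip_force: 30.0
tool d [0.0037, -0.0024, 0.1204] rz -0.001 | ty -0.01 tilt [-0.0008  0.0001] j6 -0.32 t 24.82
```

In the tool's units: 0.025 m / 0.4 = 0.0625, 0.018 m / 0.4 = 0.045.

```bash
python3 nudge.py '[[0.0093,-0.006,0.025,0,0,0],[0,0,0.0625,0,0,0],[0,0,0.0625,0,0,0],[0,0,0.0625,0,0,0],[0,0,0.045,0,0,0],[0,0,0.0175,0,0,0],[0,0,0,0,0,0],[0,0,0,0,0,0],[0,0,0,0,0,0],[0,0,0,0,0,0]]'
python3 -c "
from h import *
delta(.5755,-.0735,.0076,-0.009)"
```

```text
clock: 25.65
tcp_pos: [0.5764, -0.0727, 0.0199]
tcp_rot: [0.001, 0.71, 0.704, 0.0]
force: [-0.1, -0.3, -0.1]
width: 0.0388
grip_force: 30.0
tool d [-0.0008, -0.0009, 0.0123] rz -0.0 | ty -0.009 tilt [ 0.0021 -0.0007] j6 -0.32 t 25.65
```

In the tool's units: 0.004 m / 0.4 = 0.01, 0.002 m / 0.4 = 0.005.

```bash
python3 nudge.py '[[-0.002,-0.001,0.01,0,0,0],[0,0,0.01,0,0,0],[0,0,0.005,0,0,0],[0,0,0,0,0,0],[0,0,0,0,0,0],[0,0,0,0,0,0]]'
python3 nudge.py '[[0,0,0.0025,0,0,0],[0,0,0,0,0,0],[0,0,0,0,0,0]]'
```

```text
clock: 26.15
tcp_pos: [0.5754, -0.0731, 0.0087]
tcp_rot: [0.0, 0.71, 0.704, 0.0]
force: [0.5, 0.9, -0.3]
width: 0.0393
grip_force: 30.0
clock: 26.4
tcp_pos: [0.5753, -0.0732, 0.0076]
tcp_rot: [0.0, 0.71, 0.704, -0.0]
force: [0.1, 0.0, -0.4]
width: 0.0392
grip_force: 30.0
```

In the tool's units: 0.0007 m / 0.4 = 0.0018.

```bash
python3 nudge.py '[[0,0,0.0018,0,0,0],[0,0,0,0,0,0],[0,0,0,0,0,0]]'
python3 nudge.py '[[0,0,0,0,0,0],[0,0,0,0,0,0],[0,0,0,0,0,0],[0,0,0,0,0,0]]' 0.07
python3 nudge.py '[[0,0,-0.0375,0,0,0],[0,0,-0.075,0,0,0],[0,0,-0.075,0,0,0],[0,0,-0.0875,0,0,0],[0,0,-0.0875,0,0,0],[-0.075,0,-0.0875,0,0,0],[-0.075,0,-0.0875,0,0,0],[-0.075,0,-0.05,0,0,0],[0,0,0,0,0,0],[0,0,0,0,0,0],[0,0,0,0,0,0],[0,0,0,0,0,0]]'
python3 -c "
from h import *
p,im=grab('wrist','w13.png');rect(p,im,'red',.084,(200,0,450,280));rect(p,im,'yellow',.026);
for c in('green','amber'):rect(p,im,c,.021,(150,0,540,250))
m=cv2.imread('pics/w13.png')
delta(.401,-.309,.25,0)"
```

```text
clock: 26.65
tcp_pos: [0.5753, -0.0732, 0.0075]
tcp_rot: [0.0, 0.71, 0.704, -0.0]
force: [-1.7, 0.4, 5.7]
width: 0.0395
grip_force: 30.0
clock: 26.98
tcp_pos: [0.5753, -0.0732, 0.0068]
tcp_rot: [-0.0, 0.71, 0.704, -0.0]
force: [-0.5, -0.1, 0.5]
width: 0.064
grip_force: 0.0
clock: 27.98
tcp_pos: [0.5742, -0.1562, 0.2339]
tcp_rot: [-0.001, 0.71, 0.704, -0.0]
force: [0.1, 0.1, -0.2]
width: 0.0697
grip_force: 0.0
red 3051 px [326.6  15.4] ctr [575.2  -4.9] mean [575.6  -0.7] size 134.0 32.6 axis -0.007
yellow 914 px [327.1 105.3] ctr [575.9 -75.3] mean [575.6 -75.2] size 37.6 37.6 axis 0.68
green 731 px [449.8  35.7] ctr [700.6  -6.7] mean [710.6  -3.3] size 61.6 60.3 axis 1.343
green 603 px [501.9  56.5] ctr [771.  -24.9] mean [770.8 -24.5] size 58.8 27.6 axis -1.231
amber 952 px [327.  165.9] ctr [ 575.1 -146.6] mean [ 575.1 -146.2] size 42.1 41.9 axis 1.564
tool d [-0.1541, -0.1722, -0.0158] rz -0.008 | ty -0.008 tilt [-0.0019  0.0011] j6 -0.45 t 28.03
```

View pics/w13.png

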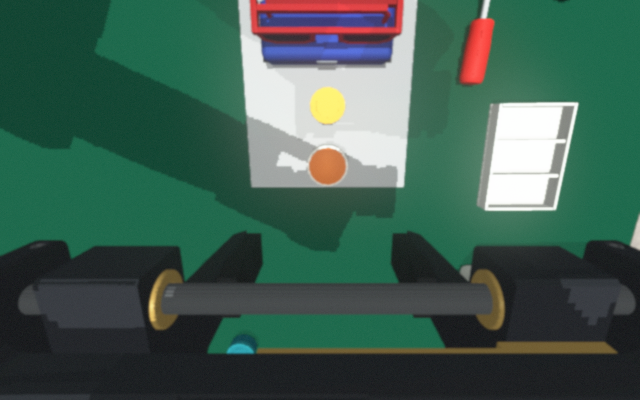

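The tin stands at (575.7,−75.2) mm, pixels (327,105), between case and amber (327,166), as planned. Now the bottle.

```bash
python3 nudge.py '[[-0.055,-0.0615,0,0,0,0],[-0.055,-0.0615,0,0,0,0],[-0.055,-0.0615,0,0,0,0],[-0.055,-0.0615,0,0,0,0],[-0.055,-0.0615,0,0,0,0],[-0.055,-0.0615,0.025,0,0,0],[-0.055,-0.0615,0.075,0,0,0],[0,0,0.075,0,0,0],[0,0,0,0,0,0],[0,0,0,0,0,0],[0,0,0,0,0,0],[0,0,0,0,0,0]]' 0.085
python3 -c "
from h import *
p,im=grab('wrist','w14.png');rect(p,im,'red',.1)
delta(.401,-.309,.042,0)"
```

```text
clock: 29.03
tcp_pos: [0.4038, -0.3082, 0.1687]
tcp_rot: [0.001, 0.71, 0.705, -0.0]
force: [-0.1, 0.0, -0.9]
width: 0.085
grip_force: 0.0
red 397 px [320.5 209.7] ctr [ 399.3 -308.1] mean [ 399.8 -308.1] size 18.7 15.9 axis -1.365
tool d [-0.0005, -0.0028, 0.1266] rz -0.007 | ty -0.007 tilt [ 0.0016 -0.0019] j6 -0.88 t 29.08
```

View pics/w14.png

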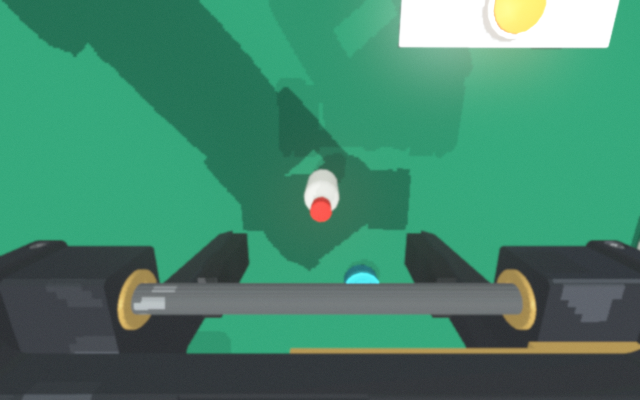

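Bottle upright with cap at (320.5,209.7), i.e. (0.400,−0.308). The fingers need −4 mm in tool y, then down.

In the tool's units: 0.03 m / 0.4 = 0.075, -0.0038 m / 0.4 = -0.0095.

```bash
python3 nudge.py '[[-0.001,-0.0095,0,0,0,0],[0,0,0.0375,0,0,0],[0,0,0.0625,0,0,0],[0,0,0.075,0,0,0],[0,0,0.075,0,0,0],[0,0,0.0425,0,0,0],[0,0,0.015,0,0,0],[0,0,0,0,0,0],[0,0,0,0,0,0],[0,0,0,0,0,0],[0,0,0,0,0,0]]'
```

```text
clock: 30.0
tcp_pos: [0.3993, -0.3093, 0.0455]
tcp_rot: [0.001, 0.71, 0.704, -0.0]
force: [-0.6, 1.1, 0.6]
width: 0.0851
grip_force: 0.0
```

In the tool's units: 0.003 m / 0.4 = 0.0075.

```bash
python3 nudge.py '[[0,0,0.0075,0,0,0],[0,0,0,0,0,0],[0,0,0,0,0,0]]'
python3 nudge.py '[[0,0,0,0,0,0],[0,0,0,0,0,0],[0,0,0,0,0,0],[0,0,0,0,0,0],[0,0,0,0,0,0],[0,0,0,0,0,0],[0,0,0,0,0,0],[0,0,0,0,0,0],[0,0,0,0,0,0],[0,0,0,0,0,0]]' 0.022
python3 nudge.py '[[0,0,-0.025,0,0,0],[0,0,-0.05,0,0,0],[0,0,-0.075,0,0,0],[0,0,-0.075,0,0,0],[0,0,-0.075,0,0,0],[0,0,-0.025,0,0,0],[0,0,0,0,0,0],[0,0,0,0,0,0],[0,0,0,0,0,0]]'
python3 -c "
from h import *
grab('wrist','w15.png')
delta(.5765,.0725,.17,-.009)"
```

```text
clock: 30.25
tcp_pos: [0.3988, -0.3088, 0.0413]
tcp_rot: [0.0, 0.71, 0.704, -0.0]
force: [-0.8, 0.4, -0.4]
width: 0.0848
grip_force: 0.0
clock: 31.08
tcp_pos: [0.3988, -0.3088, 0.0412]
tcp_rot: [-0.0, 0.71, 0.704, -0.0]
force: [-0.4, -1.1, 1.0]
width: 0.0313
grip_force: 30.0
clock: 31.83
tcp_pos: [0.3983, -0.3082, 0.1696]
tcp_rot: [-0.001, 0.71, 0.704, 0.0]
force: [-0.4, 0.7, -0.6]
width: 0.031
grip_force: 30.0
tool d [0.3823, 0.1748, 0.0001] rz 0.0 | ty -0.009 tilt [-0.002   0.0024] j6 -0.88 t 31.88
```

View pics/w15.png

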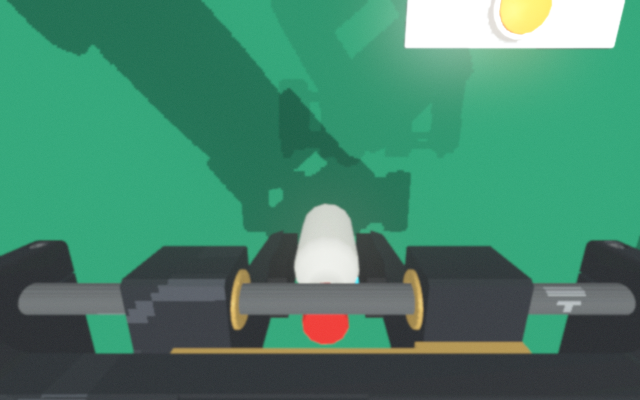

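Bottle held upright between the fingers (cap at (326,323)). That picture put me past the viewing allowance: I count 16 opened, limit 14. So I won't open any more, and I'll check the rest numerically.

In the tool's units: 0.032 m / 0.4 = 0.08, 0.016 m / 0.4 = 0.04.

```bash
python3 nudge.py '[[0.04,0.0185,0,0,0,0],[0.08,0.0365,0,0,0,0],[0.08,0.0365,0,0,0,0],[0.08,0.0365,0,0,0,0],[0.08,0.0365,0,0,0,0],[0.08,0.0365,0,0,0,0],[0.08,0.0365,0,0,0,0],[0.08,0.0365,0,0,0,0],[0.08,0.0365,0,0,0,0],[0.08,0.0365,0,0,0,0],[0.08,0.0365,0,0,0,0],[0.08,0.0365,0,0,0,0]]'
python3 nudge.py '[[0.037,0.017,0,0,0,0],[0,0,0,0,0,0],[0,0,0,0,0,0],[0,0,0,0,0,0],[0,0,0,0,0,0]]'
python3 -c "
from h import *
delta(.5765,.073,.0452,-.009)"
```

```text
clock: 32.88
tcp_pos: [0.57, 0.0595, 0.1696]
tcp_rot: [-0.001, 0.71, 0.704, -0.001]
force: [0.1, -0.4, -0.1]
width: 0.0313
grip_force: 30.0
clock: 33.3
tcp_pos: [0.5766, 0.0713, 0.1708]
tcp_rot: [-0.0, 0.711, 0.703, -0.0]
force: [-0.4, 0.3, -0.7]
width: 0.0308
grip_force: 30.0
tool d [0.0017, 0.0, 0.1256] rz -0.001 | ty -0.01 tilt [-0.001  -0.0001] j6 -0.07 t 33.3
```

In the tool's units: 0.025 m / 0.4 = 0.0625, 0.02 m / 0.4 = 0.05.

```bash
python3 nudge.py '[[0.0038,0,0.025,0,0,0],[0,0,0.0625,0,0,0],[0,0,0.0625,0,0,0],[0,0,0.0625,0,0,0],[0,0,0.05,0,0,0],[0,0,0.025,0,0,0],[0,0,0,0,0,0],[0,0,0,0,0,0],[0,0,0,0,0,0],[0,0,0,0,0,0]]'
python3 -c "
from h import *
p,im=grab('wrist','w16.png')
for c in('green','amber'):rect(p,im,c,.021,(150,0,540,280))
rect(p,im,'red',.084,(200,0,450,280))
delta(.5765,.073,.0452,-.009)"
```

```text
clock: 34.13
tcp_pos: [0.5777, 0.0738, 0.0575]
tcp_rot: [0.001, 0.71, 0.704, 0.001]
force: [-1.0, 0.2, 0.1]
width: 0.031
grip_force: 30.0
green 4339 px [324.3 114.6] ctr [577.7 143.3] mean [577.5 144. ] size 43.8 42.5 axis 1.529
tool d [-0.0009, -0.0011, 0.0121] rz 0.0 | ty -0.009 tilt [ 0.0021 -0.0002] j6 -0.06 t 34.18
```

In the tool's units: 0.004 m / 0.4 = 0.01, 0.002 m / 0.4 = 0.005.

```bash
python3 nudge.py '[[-0.0013,-0.001,0.01,0,0,0],[0,0,0.01,0,0,0],[0,0,0.005,0,0,0],[0,0,0,0,0,0],[0,0,0,0,0,0],[0,0,0,0,0,0]]'
python3 nudge.py '[[0,0,0.002,0,0,0],[0,0,0,0,0,0],[0,0,0,0,0,0]]'
python3 nudge.py '[[0,0,0.0013,0,0,0],[0,0,0,0,0,0],[0,0,0,0,0,0]]'
```

```text
clock: 34.68
tcp_pos: [0.5767, 0.0734, 0.0462]
tcp_rot: [0.0, 0.71, 0.704, 0.0]
force: [0.4, 0.1, 0.2]
width: 0.031
grip_force: 30.0
clock: 34.93
tcp_pos: [0.5766, 0.0734, 0.0454]
tcp_rot: [0.0, 0.71, 0.704, 0.0]
force: [0.4, 0.0, -0.3]
width: 0.0308
grip_force: 30.0
clock: 35.18
tcp_pos: [0.5767, 0.0734, 0.0451]
tcp_rot: [0.0, 0.71, 0.704, 0.0]
force: [-0.8, 0.1, 3.5]
width: 0.0311
grip_force: 30.0
```

Contact at 3.5 N. Release, rise clear of the cap, then check numerically.

In the tool's units: -0.035 m / 0.4 = -0.0875, -0.03 m / 0.4 = -0.075.

```bash
python3 nudge.py '[[0,0,0,0,0,0],[0,0,0,0,0,0],[0,0,0,0,0,0],[0,0,0,0,0,0],[0,0,0,0,0,0]]' 0.075
python3 nudge.py '[[0,0,-0.025,0,0,0],[0,0,-0.05,0,0,0],[0,0,-0.075,0,0,0],[0,0,-0.0875,0,0,0],[0,0,-0.0875,0,0,0],[0,0,-0.0875,0,0,0],[-0.075,0,-0.075,0,0,0],[-0.075,0,0,0,0,0],[-0.075,0,0,0,0,0],[0,0,0,0,0,0],[0,0,0,0,0,0],[0,0,0,0,0,0]]'
python3 nudge.py '[[0,0,0,0,0,0],[0,0,0,0,0,0],[0,0,0,0,0,0]]'
python3 -c "
from h import *
p,im=grab('wrist','w17.png')
print('red');rect(p,im,'red',.104)
for c in('green','amber'):rect(p,im,c,.021)
rect(p,im,'yellow',.026)
print('expect cap',proj(p,(.5765,.073,.104)),'glasses',proj(p,(.575,-.0005,.084)),'green',proj(p,(.577,.1436,.021)))
p,im=grab('top','top17.png')
for c in('green','amber','yellow','red','blue'): 
  print(c,[(a,ce.round(1).tolist()) for a,ce,_,_ in seg(im,c) if 240<ce[0]<500 and 120<ce[1]<300])
print('top expect cap',proj(p,(.5765,.073,.104)),'glasses',proj(p,(.575,-.0005,.084)))
"
```

```text
clock: 35.6
tcp_pos: [0.5766, 0.0735, 0.0448]
tcp_rot: [-0.0, 0.71, 0.704, -0.0]
force: [0.1, -0.9, 0.8]
width: 0.0621
grip_force: 0.0
clock: 36.6
tcp_pos: [0.5757, -0.0155, 0.2397]
tcp_rot: [-0.0, 0.71, 0.704, 0.0]
force: [0.1, 0.2, -0.5]
width: 0.0751
grip_force: 0.0
clock: 36.85
tcp_pos: [0.5758, -0.0152, 0.2393]
tcp_rot: [-0.0, 0.71, 0.704, -0.0]
force: [0.7, -0.1, 0.0]
width: 0.0747
grip_force: 0.0
red
red 1412 px [328.4 169.3] ctr [575.5   4.1] mean [578.2   4.3] size 124.8 24.4 axis -0.007
red 1079 px [458.2 174.2] ctr [704.2  -1.9] mean [704.3  -1.4] size 51.1 21.4 axis 1.477
red 214 px [327.   94.9] ctr [576.9  72.3] mean [577.3  72.3] size 13.7 13.6 axis 1.564
green 1700 px [462.4 186.5] ctr [740.2 -29. ] mean [749.1 -34.3] size 112.8 88.4 axis -1.032
green 1239 px [326.7  31.3] ctr [577.5 143.7] mean [577.6 144.1] size 41.1 40.8 axis -0.007
amber 702 px [326.3 266.8] ctr [ 575.  -145.9] mean [ 575.3 -146.2] size 43.4 42.1 axis 0.932
expect cap [326.02841989  94.19530745] glasses [325.09124234 170.55007924] green [326.11216316  31.97965749]
green [(np.int32(95), [256.5, 202.9])]
amber [(np.int32(181), [372.1, 205.8])]
yellow []
red []
blue []
top expect cap [283.36308752 201.37763388] glasses [314.60731344 203.01976506]
```

In the tool's units: -0.035 m / 0.4 = -0.0875.

```bash
python3 nudge.py '[[-0.0875,0,0,0,0,0],[-0.0875,0,0,0,0,0],[-0.0875,0,0,0,0,0],[-0.0875,0,0,0,0,0],[-0.0875,0,0,0,0,0],[-0.0875,0,0,0,0,0],[0,0,0,0,0,0],[0,0,0,0,0,0],[0,0,0,0,0,0],[0,0,0,0,0,0]]'
python3 -c "
from h import *
p,im=grab('wrist','w18.png')
rect(p,im,'yellow',.026);rect(p,im,'amber',.021)
p,im=grab('top','top18.png')
for c,z in(('green',.021),('amber',.021),('blue',.042),('red',.084)): rect(p,im,c,z,(240,120,395,260),20)
for n in('top0','top18'):
  print([(s[0],s[1].round(1).tolist()) for s in seg(cv2.imread(f'pics/{n}.png'),'teal') if s[1][0]>440 and s[1][1]>230],[(s[0],s[1].round(1).tolist()) for s in seg(cv2.imread(f'pics/{n}.png'),'red') if s[1][1]<150])
  d=cv2.inRange(cv2.imread(f'pics/{n}.png')[210:250,130:165],(0,0,0),(50,50,50));print(cv2.moments(d,True)['m00'],np.argwhere(d).mean(0).round(1))
p=optics.camera_params('top');print('expect cap',ray(p,proj(p,(.577,.0725,.104)),.084)[:2])
"
```

```text
clock: 37.78
tcp_pos: [0.5742, -0.2246, 0.2395]
tcp_rot: [-0.0, 0.71, 0.705, 0.0]
force: [0.1, -0.3, 0.0]
width: 0.0752
grip_force: 0.0
yellow 1093 px [326.3  41. ] ctr [575.7 -75.7] mean [575.5 -75.9] size 38.9 36.6 axis 1.565
amber 1075 px [326.2 107.7] ctr [ 575.3 -146.3] mean [ 575.  -146.2] size 41.9 41.6 axis 1.565
green 183 px [259.3 203.9] ctr [578.3 143.3] mean [578. 143.] size 38.2 36.9 axis -0.771
amber 204 px [371.5 205.6] ctr [ 575.6 -146.4] mean [ 575.3 -146.5] size 38.9 38.6 axis -0.005
blue 232 px [323.6 204.7] ctr [574.6 -22.7] mean [575.2 -22.6] size 131.9 10.9 axis -0.016
blue 203 px [306.5 204.2] ctr [575.6  20.5] mean [576.1  20.5] size 129.3 7.6 axis 0.009
blue 176 px [315.7 204.3] ctr [579.5  -3.5] mean [575.9  -2.8] size 121.7 10.2 axis 0.008
red 282 px [313.9 203.4] ctr [574.3  -1.4] mean [574.1   1.2] size 133.2 24.3 axis 0.006
red 243 px [323.  141.5] ctr [726.2 -18.9] mean [726.4 -19.8] size 61.4 25.2 axis 1.516
red 30 px [284.  201.3] ctr [578.8  74. ] mean [578.8  73.5] size 13.8 11.9 axis 0.798
[(np.int32(262), [482.2, 257.8])] [(np.int32(243), [323.0, 141.5])]
229.0 [19.8 16.7]
[] [(np.int32(243), [323.0, 141.5])]
239.0 [19.8 17. ]
expect cap [0.57901708 0.07442186]
```

```bash
python3 -c "
from h import *
for n in('top0','top17','top18'):
  im=cv2.imread(f'pics/{n}.png');print(n,im[250:266:5,476:493:4].tolist()[1],[(s[0],s[1].round(1).tolist()) for s in seg(im,'teal',8) if s[1][0]>440 and s[1][1]>230])"
```

```text
top0 [[163, 157, 65], [174, 162, 68], [172, 164, 69], [168, 158, 64], [77, 101, 37]] [(np.int32(262), [482.2, 257.8])]
top17 [[164, 159, 65], [174, 163, 68], [173, 165, 69], [169, 159, 65], [79, 103, 38]] [(np.int32(261), [482.1, 257.7])]
top18 [[174, 199, 206], [171, 194, 200], [151, 173, 178], [82, 92, 96], [189, 217, 222]] []
```

Teal tin is unmoved (482.1,257.7 in both; it is only hidden by the arm in the last picture). Everything checks, so I'll hand in.

```bash
python3 -c "
from cell import arm, optics
print(arm.job_done())"
```

```text
the job is handed in; nothing more can be done
None
```

The sample set is laid out as asked and handed in at about 38 s: by camera each piece measures within about 1–2 mm of its place, bottle and sunglasses upright, teal tin, dark lens and screwdriver unmoved; but I viewed 16 pictures, two over the limit of 14.

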